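Find the lid that gives and push it open

TASK

Three of the four yellow lids on the black organiser sit over packed wells and one has room beneath it: press gently on the black dots, lid after lid, to feel which one rocks, then push that lid down at its dot until it is tipped open well past 45 degrees and leave it standing open. Do it all with the fingertips, picking nothing up: do not force the blocked lids, and leave the cup, mallet, spool and phone where they are.

Things in the scene. Friction and masses are not known exactly. Their poses are not given: they have to be found in the camera images.
- case: Black organiser 140 (its x) x 328 (y) x 115 mm high, fixed to the table; origin: centre of underside, +x away from the robot, yaw up to 20 degrees. Four wells along y, 80 mm apart, each 124 x 72 mm inside, 8 mm walls, under identical yellow lids. Three wells hold a tall hidden tin that stops the lid; the fourth has room. Which one changes every time and cannot be seen.
- lid1 (a joint): Angle (rad) of yellow lid 1, at case y = +120 mm: 120 x 68 x 6 mm, pivot along case y through its middle, 110 mm above the table. 0 = shut, level, top at 113 mm. Grows as the near half (case -x, black dot) sinks and the far half rises; stops at 1.15, never tips the other way. Stiff: stays where left. With room it swings at 2 to 4 N on the dot; blocked, it gives about 0.025 rad, then is solid.
- lid1_press (a point): Centre of the flat black dot (26 mm across) on top of lid 1, 44 mm to case -x of its pivot line: where to press, straight down. It moves with the lid. A shut fingertip about 22 (case x) by 30 mm (case y) follows the lid down into the well; 42 mm below the shut top it tips the lid to about 0.9 rad.
- lid2 (a joint): Angle (rad) of yellow lid 2, at case y = +40 mm: 120 x 68 x 6 mm, pivot along case y through its middle, 110 mm above the table. 0 = shut, level, top at 113 mm. Grows as the near half (case -x, black dot) sinks and the far half rises; stops at 1.15, never tips the other way. Stiff: stays where left. With room it swings at 2 to 4 N on the dot; blocked, it gives about 0.025 rad, then is solid.
- lid2_press (a point): Centre of the flat black dot (26 mm across) on top of lid 2, 44 mm to case -x of its pivot line: where to press, straight down. It moves with the lid. A shut fingertip about 22 (case x) by 30 mm (case y) follows the lid down into the well; 42 mm below the shut top it tips the lid to about 0.9 rad.
- lid3 (a joint): Angle (rad) of yellow lid 3, at case y = -40 mm: 120 x 68 x 6 mm, pivot along case y through its middle, 110 mm above the table. 0 = shut, level, top at 113 mm. Grows as the near half (case -x, black dot) sinks and the far half rises; stops at 1.15, never tips the other way. Stiff: stays where left. With room it swings at 2 to 4 N on the dot; blocked, it gives about 0.025 rad, then is solid.
- lid3_press (a point): Centre of the flat black dot (26 mm across) on top of lid 3, 44 mm to case -x of its pivot line: where to press, straight down. It moves with the lid. A shut fingertip about 22 (case x) by 30 mm (case y) follows the lid down into the well; 42 mm below the shut top it tips the lid to about 0.9 rad.
- lid4 (a joint): Angle (rad) of yellow lid 4, at case y = -120 mm: 120 x 68 x 6 mm, pivot along case y through its middle, 110 mm above the table. 0 = shut, level, top at 113 mm. Grows as the near half (case -x, black dot) sinks and the far half rises; stops at 1.15, never tips the other way. Stiff: stays where left. With room it swings at 2 to 4 N on the dot; blocked, it gives about 0.025 rad, then is solid.
- lid4_press (a point): Centre of the flat black dot (26 mm across) on top of lid 4, 44 mm to case -x of its pivot line: where to press, straight down. It moves with the lid. A shut fingertip about 22 (case x) by 30 mm (case y) follows the lid down into the well; 42 mm below the shut top it tips the lid to about 0.9 rad.
- cup: Grey paper-style cup, 80 mm across the mouth, 95 mm tall, standing on the table beside the case at its +y end; origin at the centre of its underside. Bystander.
- mallet: Hammer-shaped mallet (wooden handle, white head), lying along case x on the table beyond the case's -y end; origin under its middle. Bystander.
- spool: Brown thread spool, 40 mm across, 44 mm tall, standing on the table behind the case (far side); origin at the centre of its underside. Bystander.
- phone: Dark phone, 72 by 148 by 9 mm, lying on the table in front of the case (near side); origin at the centre of its underside. Bystander.

How it is judged:
By the outcome, as a careful person would: the job done as asked, in the order asked, and still so for the second after the job is handed in, with the robot touching nothing.
It also fails if it takes over 42 s, if anything falls off the work surface, if the arm or the gripper's body presses on something with over 40 N, if the wrist force passes 120 N, or if a joint passes its speed limit or range.

ROBOT

A 6-joint arm with a two-finger parallel gripper is mounted at the origin on the work surface. World frame = base frame: x ahead of the robot, y to its left, z up, the work surface at z = 0. Lengths are in m, angles in rad, forces in N, time in s.
With the tool pointing down it reaches from about 0.425 to 0.95 m from the base axis. Payload 3.5 kg.
Tool frame: the origin (TCP) lies on the centre line of the jaws, within the pads' length; the fingertips stand 11 mm ahead of it and the grasp point (between the pads) lies 8 mm behind it; y points along the fingers, x is the direction in which the jaws open and shut, and the axes are right-handed (so a half turn about y gives the same grasp; the last joint's range is limited). The gripper opens to 85 mm and grips with 20 to 120 N. Pads are 22 mm wide; open, the fingers measure 114 mm over their backs; the gripper's body (76 mm by 85 mm) begins 54 mm behind the grasp point. The pads swing forward as they close: fully open they stand 13 mm farther back than shut.
Start: joints at [1.191, 0.286, 1.577, -0, 1.279, -0.15], TCP at [0.154, 0.657, 0.242] pointing down, gripper open.
Joint ranges: [-2.77, 2.77], [-0.9, 2.22], [0.21, 2.48], [-1.53, 4.67], [0.24, 2.81], [-2.84, 2.84]. Speed limits (rad/s): [2.79, 2.79, 3.14, 3.14, 3.14, 3.14].

INTERFACE

Orientations are given as a unit quaternion [x, y, z, w].
In Python, from plant import get_state, read_camera, sign_off gives the robot as it stands.
- The arm moves only by the shell command python3 -m inch 'ROWS' [FORCE]. ROWS is JSON, a list of rows, each an object of numbers: "ax", "ay", "az": the turn, a rotation vector about the tool's x, y, z in rad; "x", "y", "z": the shift along the tool's x, y, z in mm; "hand": the closure, from -1 (fully open) to 1 (shut). In form: [{"ax": .., "ay": .., "az": .., "x": .., "y": .., "z": .., "hand": ..}, ...]. A call has 1 to 5 rows; each row shifts and turns the commanded pose from where the row before left it, along the tool's axes as they then stand; what a row does not reach is not made up. A row lasts 1/12 s, in which the tool goes at most 41.7 mm and 7.16 degrees, less where a joint would pass 70% of its speed; a pose out of reach is approached as far as the arm can. A call with a gripper value outside its range is refused whole. The fingers move at their own pace and stop on an object; FORCE is the grip in N (left out, the last holds). Time passes only in rows, so rows that do not move let the fingers close. It gives the time, the measured TCP pose, the force and the opening at its end, in the units of the state.
- get_state(): the state, without advancing time (a new reading comes with each control period).
- read_camera(name): name is "scene" or "top"; returns a dict with "img" (384x512x3 uint8, red, green, blue), "fov_y" (degrees; the focal length in pixels is half the picture's height over the tangent of half this angle, whatever the lens; pixels are square), "cx", "cy" (the principal point, pixels), "distortion" ([k1, k2, p1, p2, k3] as OpenCV has them; the pictures are not rectified), "T" (4x4, takes a point from camera to world coordinates). Camera axes: x right, y down, z forward; pixel columns grow to the right and rows downward; lengths in m; the calibration is good to about 2 mm. A picture is of the moment at which its call begins. There is no depth.
- sign_off(): hands the job in, once; it reports no verdict.
The state is a dict: "time": time; "qpos": joint angles; "dq": joint speeds; "joint_efforts": joint torques, N m; "eef_pos": TCP position; "tcp_rot": TCP orientation; "contact_force": force on the tool from outside, world axes, zero at the start; "wrist_torque": the same for the moment, N m; "opening": opening from 0.0 (shut) to 1.0 (fully open).
Only numpy, scipy, OpenCV 4.12 (cv2) and the standard library are available. Lean on these libraries where they do the work, as an engineer would, in place of code of your own. Each camera call takes 0.05 s, during which the arm holds its last target. There are 200 camera calls.

## Working session

There is one attempt and no reset: what is moved stays moved. The work goes in short steps, Python scripts to look and compute and a shell command to move; the robot and the scene stay as the last step left them, time stands still between calls to the robot, and variables do not carry over. Pictures are saved under pics/ and viewed, about 8 in all and at most 12, crops included, and the job is handed in when it is done.

```bash
mkdir -p pics; ls; cat > h.py <<'E'
import numpy as np,cv2
from plant import get_state,read_camera
def K(c):
    f=c["img"].shape[0]/2/np.tan(np.radians(c["fov_y"])/2)
    return np.array([[f,0,c["cx"]],[0,f,c["cy"]],[0,0,1.]]),np.array(c["distortion"],float)
def ray(c,px,z):
    k,d=K(c);T=np.array(c["T"])
    u=cv2.undistortPoints(np.array(px,float).reshape(-1,1,2),k,d).reshape(-1,2)
    v=np.c_[u,np.ones(len(u))]@T[:3,:3].T
    return T[:3,3]+v*((z-T[2,3])/v[:,2:])
E
python3 - <<'E'
from h import *
for n in("top","scene"):
    c=read_camera(n);cv2.imwrite(f"pics/{n}0.png",c["img"][:,:,::-1]);print(n,np.round(c["T"],3).tolist(),c["fov_y"])
    hsv=cv2.cvtColor(c["img"],cv2.COLOR_RGB2HSV);m=cv2.inRange(hsv,(20,100,80),(35,255,255))
    cs,_=cv2.findContours(m,cv2.RETR_CCOMP,cv2.CHAIN_APPROX_NONE)
    for q in cs:
        a=cv2.contourArea(q)
        if a>30:
            r=cv2.minAreaRect(q);print(a,np.round(r[0]),np.round(r[1]),ray(c,[r[0]],.113)[0].round(4))
s=get_state();print(s)
E
```

```text
pics
top [[0.002, -0.995, 0.103, 0.481], [-1.0, -0.002, 0.003, 0.014], [-0.003, -0.103, -0.995, 0.979], [0.0, 0.0, 0.0, 1.0]] 49.59000429532695
1774.5 [343. 185.] [33. 57.] [ 0.5711 -0.1809  0.113 ]
128.0 [340. 205.] [13. 13.] [ 0.5281 -0.1746  0.113 ]
80.0 [343. 184.] [30.  4.] [ 0.5717 -0.1817  0.113 ]
1739.5 [305. 179.] [32. 56.] [ 0.5834 -0.1021  0.113 ]
132.0 [302. 199.] [13. 13.] [ 0.5405 -0.0952  0.113 ]
84.5 [305. 178.] [30.  4.] [ 0.5841 -0.1022  0.113 ]
33.0 [208. 164.] [ 2. 36.] [0.6132 0.1018 0.113 ]
1729.0 [267. 173.] [32. 57.] [ 0.5954 -0.023   0.113 ]
128.5 [264. 193.] [12. 13.] [ 0.5525 -0.0163  0.113 ]
86.0 [268. 172.] [29.  4.] [ 0.5962 -0.0232  0.113 ]
1711.0 [230. 167.] [32. 56.] [0.608  0.0559 0.113 ]
133.0 [226. 188.] [13. 13.] [0.5644 0.0628 0.113 ]
83.0 [229. 167.] [29.  4.] [0.6088 0.0568 0.113 ]
scene [[-0.236, 0.74, -0.629, 1.209], [0.972, 0.188, -0.144, 0.13], [0.012, -0.646, -0.764, 0.866], [0.0, 0.0, 0.0, 1.0]] 54.906843189996955
307.0 [488. 285.] [ 9. 47.] [0.7162 0.5539 0.113 ]
62.0 [296. 215.] [ 4. 25.] [0.6281 0.1026 0.113 ]
916.5 [279. 206.] [28. 40
[... 257 characters left out ...]
24.] [36.  4.] [-0.2532 -0.6951  0.113 ]
{'time': 0.1, 'qpos': array([ 1.19100987e+00,  2.87118932e-01,  1.57806244e+00,  3.07490779e-05,
        1.27863297e+00, -1.50020003e-01]), 'dq': array([-0.00066042, -0.00163418, -0.00389775, -0.00097877,  0.00129464,
        0.0013776 ]), 'joint_efforts': array([ 6.23665001e-04, -4.07294083e+01, -2.93698883e+01, -1.36830777e-04,
        3.38946265e-03, -3.07152874e-06]), 'eef_pos': array([0.15348752, 0.65671177, 0.24104034]), 'tcp_rot': array([ 0.55440264,  0.43869937, -0.44007266, -0.55363944]), 'contact_force': array([ 1.32137342, -0.26495052,  0.59864202]), 'wrist_torque': array([0.02826765, 0.00222355, 0.0605095 ]), 'opening': 0.9992630088642235}
```

```bash
python3 -c "
import cv2,numpy as np
cv2.imwrite('pics/both0.png',cv2.resize(np.hstack([cv2.imread('pics/top0.png'),cv2.imread('pics/scene0.png')]),(800,300)))"
```

```text
(no output)
```

View pics/both0.png

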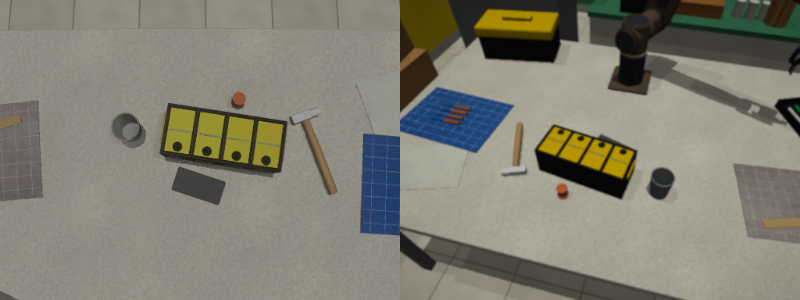

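The top view shows the organiser at about (287,177) px in the full image. The dots are at (226,188), (264,193), (302,199) and (340,205), 80 mm apart as they should be, and the yaw is about -8.7°. The scene view agrees on the lid centres to 2 mm. Next I work out the move in tool axes.

```bash
cat >> h.py <<'E'
from scipy.spatial.transform import Rotation as Rt
D=np.array([[.5644,.0628],[.5525,-.0163],[.5405,-.0952],[.5281,-.1746]])
# regular line through the four dots
n=np.array([1.5,.5,-.5,-1.5]);ey=(n@D)/5;ey/=np.linalg.norm(ey);P=D.mean(0)+np.outer(n*.08,ey)
ex=np.array([ey[1],-ey[0]])
def togo(i,tip):
    s=get_state();R=Rt.from_quat(s["tcp_rot"]);t=np.r_[P[i-1],tip+.011]
    print("t",round(s["time"],2),"tip",(s["eef_pos"]-[0,0,.011]).round(4),"F",s["contact_force"].round(1),"open",round(s["opening"],3))
    print("togo mm",(R.inv().apply(t-s["eef_pos"])*1e3).round(1),"caseoff mm x,y",((s["eef_pos"][:2]-t[:2])@np.c_[ex,ey]*1e3).round(1))
    for sg in(1,-1):
        X=sg*np.r_[ey,0];Y=np.array([0,0,-1.]);G=Rt.from_matrix(np.c_[X,Y,np.cross(X,Y)])
        print("turn",sg,(R.inv()*G).as_rotvec().round(3))
E
python3 -c "
from h import *
print(P.round(4),np.degrees(np.arctan2(ex[1],ex[0])));togo(1,.17);s=get_state();print(Rt.from_quat(s['tcp_rot']).as_matrix().round(2))"
```

```text
[[ 0.5645  0.0628]
 [ 0.5524 -0.0163]
 [ 0.5403 -0.0954]
 [ 0.5282 -0.1744]] -8.689008569796703
t 0.1 tip [0.1535 0.6567 0.23  ] F [ 1.3 -0.3  0.6] open 0.999
togo mm [-484.6   60.9 -535.5] caseoff mm x,y [-496.  525.]
turn 1 [-0.    -0.078 -0.002]
turn -1 [ 3.000e-03  3.063e+00 -1.000e-03]
[[ 0.23 -0.   -0.97]
 [ 0.97 -0.    0.23]
 [-0.   -1.    0.  ]]
```

```bash
python3 -m inch '[{"x":-26,"z":-29,"hand":1},{"x":-26,"z":-29,"hand":1},{"x":-26,"z":-29,"hand":1},{"x":-26,"z":-29,"hand":1},{"x":-26,"z":-29,"hand":1}]' 30
python3 -m inch '[{"x":-26,"z":-29,"hand":1},{"x":-26,"z":-29,"hand":1},{"x":-26,"z":-29,"hand":1},{"x":-26,"z":-29,"hand":1},{"x":-26,"z":-29,"hand":1}]'
python3 -m inch '[{"x":-26,"z":-29,"hand":1},{"x":-26,"z":-29,"hand":1},{"x":-26,"z":-29,"hand":1},{"x":-26,"z":-29,"hand":1},{"x":-26,"z":-29,"hand":1}]'
python3 -m inch '[{"x":-26,"z":-29,"hand":1},{"x":-26,"z":-29,"hand":1},{"ay":-0.078,"hand":1},{"hand":1},{"hand":1}]'
python3 -c "
from h import *
togo(1,.135)"
```

```text
t 0.1 tip [0.1535 0.6567 0.23  ] F [ 1.3 -0.3  0.6] open 0.999
togo mm [-484.5   95.9 -535.5] caseoff mm x,y [-496.  525.]
turn 1 [-0.    -0.078 -0.002]
turn -1 [ 3.000e-03  3.063e+00 -1.000e-03]validation failed for argument at $[0]...
validation failed for argument at $[0]...
validation failed for argument at $[0]...
validation failed for argument at $[0]...
```

```bash
python3 -m inch '[{"ax":0,"ay":0,"az":0,"x":-26,"y":0,"z":-29,"hand":1},{"ax":0,"ay":0,"az":0,"x":-26,"y":0,"z":-29,"hand":1},{"ax":0,"ay":0,"az":0,"x":-26,"y":0,"z":-29,"hand":1},{"ax":0,"ay":0,"az":0,"x":-26,"y":0,"z":-29,"hand":1},{"ax":0,"ay":0,"az":0,"x":-26,"y":0,"z":-29,"hand":1}]' 30
python3 -c "
from h import *
togo(1,.135)"
```

```text
time: 0.52
eef_pos: [0.2657, 0.4959, 0.2416]
tcp_rot: [0.554, 0.439, -0.44, -0.554]
contact_force: [0.8, -1.0, -0.3]
opening: 0.301
t 0.52 tip [0.2657 0.4959 0.2306] F [ 0.8 -1.  -0.3] open 0.301
togo mm [-353.8   95.9 -389.4] caseoff mm x,y [-360.8  382.9]
turn 1 [-0.    -0.077 -0.001]
turn -1 [ 2.000e-03  3.064e+00 -1.000e-03]
```

```bash
python3 -m inch '[{"ax":0,"ay":0,"az":0,"x":-26,"y":0,"z":-29,"hand":1},{"ax":0,"ay":0,"az":0,"x":-26,"y":0,"z":-29,"hand":1},{"ax":0,"ay":0,"az":0,"x":-26,"y":0,"z":-29,"hand":1},{"ax":0,"ay":0,"az":0,"x":-26,"y":0,"z":-29,"hand":1},{"ax":0,"ay":0,"az":0,"x":-26,"y":0,"z":-29,"hand":1}]' >/dev/null
python3 -m inch '[{"ax":0,"ay":0,"az":0,"x":-26,"y":0,"z":-29,"hand":1},{"ax":0,"ay":0,"az":0,"x":-26,"y":0,"z":-29,"hand":1},{"ax":0,"ay":0,"az":0,"x":-26,"y":0,"z":-29,"hand":1},{"ax":0,"ay":0,"az":0,"x":-26,"y":0,"z":-29,"hand":1},{"ax":0,"ay":0,"az":0,"x":-26,"y":0,"z":-29,"hand":1}]' >/dev/null
python3 -m inch '[{"ax":0,"ay":0,"az":0,"x":-26,"y":0,"z":-29,"hand":1},{"ax":0,"ay":0,"az":0,"x":-26,"y":0,"z":-29,"hand":1},{"ax":0,"ay":0,"az":0,"x":-26,"y":0,"z":-29,"hand":1},{"ax":0,"ay":-0.078,"az":0,"x":0,"y":0,"z":0,"hand":1},{"ax":0,"ay":0,"az":0,"x":0,"y":0,"z":0,"hand":1}]' >/dev/null
python3 -c "
from h import *
togo(1,.135)"
```

```text
t 1.77 tip [0.556  0.0807 0.2305] F [-0.8  0.2 -0.3] open 0.001
togo mm [-16.3  95.5 -11.3] caseoff mm x,y [-11.1  16.4]
turn 1 [-0.001 -0.002 -0.   ]
turn -1 [ 0.000e+00  3.139e+00 -2.000e-03]
```

```bash
python3 -m inch '[{"ax":0,"ay":0,"az":0,"x":-16.3,"y":20,"z":-11.3,"hand":1},{"ax":0,"ay":0,"az":0,"x":0,"y":38,"z":0,"hand":1},{"ax":0,"ay":0,"az":0,"x":0,"y":38,"z":0,"hand":1},{"ax":0,"ay":0,"az":0,"x":0,"y":7,"z":0,"hand":1},{"ax":0,"ay":0,"az":0,"x":0,"y":0,"z":0,"hand":1}]' >/dev/null
python3 -c "
from h import *
togo(1,.113)
o=[]
for n,(u,v) in dict(top=(226,188),scene=(276,206)).items():
    c=read_camera(n);o.append(cv2.resize(c['img'][v-50:v+50,u-65:u+65,::-1],(390,300),interpolation=2))
cv2.imwrite('pics/a1.png',np.hstack(o))
togo(1,.113)"
```

```text
t 2.18 tip [0.5609 0.0658 0.1245] F [ 0.   0.4 -0.2] open -0.001
togo mm [-2.4 11.5 -4.2] caseoff mm x,y [-4.1  2.4]
turn 1 [-0.009 -0.    -0.001]
turn -1 [ 1.000e-03  3.141e+00 -1.400e-02]
t 2.28 tip [0.5646 0.0655 0.1298] F [-0.  -0.4  1.3] open 0.002
togo mm [-2.7 16.8 -0.2] caseoff mm x,y [-0.3  2.7]
turn 1 [0.002 0.    0.   ]
turn -1 [ 0.000e+00 -3.141e+00 -2.000e-03]
```

View pics/a1.png

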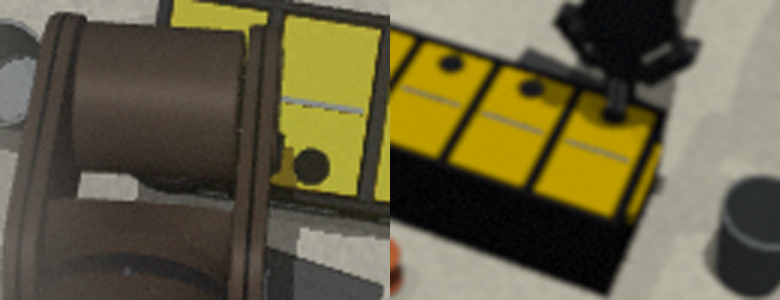

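The tip is over dot 1: in the scene crop, at (612,105), it covers the dot. Now I descend in small steps.

```bash
python3 -m inch '[{"ax":0,"ay":0,"az":0,"x":-2.7,"y":4,"z":0,"hand":1},{"ax":0,"ay":0,"az":0,"x":0,"y":4,"z":0,"hand":1},{"ax":0,"ay":0,"az":0,"x":0,"y":4,"z":0,"hand":1},{"ax":0,"ay":0,"az":0,"x":0,"y":0,"z":0,"hand":1},{"ax":0,"ay":0,"az":0,"x":0,"y":0,"z":0,"hand":1}]' 
python3 -m inch '[{"ax":0,"ay":0,"az":0,"x":0,"y":1,"z":0,"hand":1},{"ax":0,"ay":0,"az":0,"x":0,"y":0,"z":0,"hand":1}]' 
python3 -m inch '[{"ax":0,"ay":0,"az":0,"x":0,"y":1,"z":0,"hand":1},{"ax":0,"ay":0,"az":0,"x":0,"y":0,"z":0,"hand":1}]' 
python3 -c "
from h import *
togo(1,.113)"
```

```text
time: 2.7
eef_pos: [0.5637, 0.0622, 0.1275]
tcp_rot: [0.537, 0.461, -0.461, -0.536]
contact_force: [-0.2, -0.7, 0.4]
opening: 0.003
time: 2.87
eef_pos: [0.5638, 0.0621, 0.1264]
tcp_rot: [0.537, 0.461, -0.461, -0.536]
contact_force: [0.2, -0.8, 0.9]
opening: 0.0
time: 3.03
eef_pos: [0.5636, 0.0622, 0.1252]
tcp_rot: [-0.536, -0.461, 0.461, 0.537]
contact_force: [-0.5, 0.1, -0.1]
opening: -0.002
t 3.03 tip [0.5636 0.0622 0.1142] F [-0.5  0.1 -0.1] open -0.002
togo mm [ 0.8  1.2 -0.8] caseoff mm x,y [-0.8 -0.8]
turn 1 [-0. -0. -0.]
turn -1 [ 0.     3.141 -0.   ]
```

```bash
python3 -m inch '[{"ax":0,"ay":0,"az":0,"x":0,"y":1,"z":0,"hand":1},{"ax":0,"ay":0,"az":0,"x":0,"y":0,"z":0,"hand":1}]' | grep -E 'eef|force'
python3 -m inch '[{"ax":0,"ay":0,"az":0,"x":0,"y":0.7,"z":0,"hand":1},{"ax":0,"ay":0,"az":0,"x":0,"y":0,"z":0,"hand":1}]' | grep -E 'eef|force'
python3 -m inch '[{"ax":0,"ay":0,"az":0,"x":0,"y":0.7,"z":0,"hand":1},{"ax":0,"ay":0,"az":0,"x":0,"y":0,"z":0,"hand":1}]'  | grep -E 'eef|force'
```

```text
eef_pos: [0.5636, 0.0621, 0.1241]
contact_force: [-0.2, -0.2, -0.1]
eef_pos: [0.5637, 0.0622, 0.1238]
contact_force: [-0.6, -0.1, 0.8]
eef_pos: [0.5636, 0.0622, 0.1231]
contact_force: [-1.5, -0.1, 3.1]
```

```bash
for i in 1 ; do python3 -m inch '[{"ax":0,"ay":0,"az":0,"x":0,"y":0.7,"z":0,"hand":1},{"ax":0,"ay":0,"az":0,"x":0,"y":0,"z":0,"hand":1}]' | grep -E 'eef|force'; done
python3 -m inch '[{"ax":0,"ay":0,"az":0,"x":0,"y":0.7,"z":0,"hand":1},{"ax":0,"ay":0,"az":0,"x":0,"y":0,"z":0,"hand":1}]'  | grep -E 'eef|force'
```

```text
eef_pos: [0.5636, 0.0622, 0.123]
contact_force: [-3.2, 0.6, 5.4]
eef_pos: [0.5637, 0.0622, 0.123]
contact_force: [-5.2, -0.1, 8.2]
```

Lid 1 is blocked: after about 1 mm of give it stops at 0.123 while the force climbs to 8 N. Lift and go to lid 2.

```bash
python3 -m inch '[{"ax":0,"ay":0,"az":0,"x":0,"y":-17,"z":0,"hand":1},{"ax":0,"ay":0,"az":0,"x":-26,"y":0,"z":0,"hand":1},{"ax":0,"ay":0,"az":0,"x":-27,"y":0,"z":0,"hand":1},{"ax":0,"ay":0,"az":0,"x":-26,"y":0,"z":0,"hand":1},{"ax":0,"ay":0,"az":0,"x":0,"y":0,"z":0,"hand":1}]' >/dev/null
python3 -m inch '[{"ax":0,"ay":0,"az":0,"x":0,"y":0,"z":0,"hand":1},{"ax":0,"ay":0,"az":0,"x":0,"y":0,"z":0,"hand":1}]' >/dev/null
python3 -c "
from h import *
togo(2,.114)"
```

```text
t 4.45 tip [ 0.5518 -0.0157  0.1273] F [-0.6 -0.5  0. ] open 0.003
togo mm [-0.5 13.3 -0.7] caseoff mm x,y [-0.7  0.5]
turn 1 [ 0.    -0.001  0.   ]
turn -1 [-1.000e-03  3.141e+00  0.000e+00]
```

```bash
python3 -m inch '[{"ax":0,"ay":0,"az":0,"x":-0.5,"y":5,"z":-0.7,"hand":1},{"ax":0,"ay":0,"az":0,"x":0,"y":5,"z":0,"hand":1},{"ax":0,"ay":0,"az":0,"x":0,"y":3,"z":0,"hand":1},{"ax":0,"ay":0,"az":0,"x":0,"y":0,"z":0,"hand":1},{"ax":0,"ay":0,"az":0,"x":0,"y":0,"z":0,"hand":1}]' | grep -E 'eef|force'
python3 -m inch '[{"ax":0,"ay":0,"az":0,"x":0,"y":1,"z":0,"hand":1},{"ax":0,"ay":0,"az":0,"x":0,"y":0,"z":0,"hand":1}]' | grep -E 'eef|force'
python3 -m inch '[{"ax":0,"ay":0,"az":0,"x":0,"y":0.7,"z":0,"hand":1},{"ax":0,"ay":0,"az":0,"x":0,"y":0,"z":0,"hand":1}]'  | grep -E 'eef|force'
python3 -m inch '[{"ax":0,"ay":0,"az":0,"x":0,"y":0.7,"z":0,"hand":1},{"ax":0,"ay":0,"az":0,"x":0,"y":0,"z":0,"hand":1}]'  | grep -E 'eef|force'
```

```text
eef_pos: [0.5521, -0.016, 0.125]
contact_force: [-0.4, 0.9, 0.5]
eef_pos: [0.5523, -0.0164, 0.1244]
contact_force: [0.6, 0.3, 0.3]
eef_pos: [0.5525, -0.0165, 0.1239]
contact_force: [-0.4, 0.2, -0.5]
eef_pos: [0.5525, -0.0165, 0.1235]
contact_force: [-0.3, 0.1, 1.6]
```

```bash
python3 -m inch '[{"ax":0,"ay":0,"az":0,"x":0,"y":0.7,"z":0,"hand":1},{"ax":0,"ay":0,"az":0,"x":0,"y":0,"z":0,"hand":1}]'  | grep -E 'eef|force'
python3 -m inch '[{"ax":0,"ay":0,"az":0,"x":0,"y":0.7,"z":0,"hand":1},{"ax":0,"ay":0,"az":0,"x":0,"y":0,"z":0,"hand":1}]'  | grep -E 'eef|force'
```

```text
eef_pos: [0.5524, -0.0166, 0.123]
contact_force: [-1.8, 0.2, 4.6]
eef_pos: [0.5525, -0.0166, 0.123]
contact_force: [-3.8, 0.8, 8.2]
```

Lid 2 is blocked in the same way: stuck at 0.123, 8 N. On to lid 3.

```bash
python3 -m inch '[{"ax":0,"ay":0,"az":0,"x":0,"y":-17,"z":0,"hand":1},{"ax":0,"ay":0,"az":0,"x":-26,"y":0,"z":0,"hand":1},{"ax":0,"ay":0,"az":0,"x":-27,"y":0,"z":0,"hand":1},{"ax":0,"ay":0,"az":0,"x":-27,"y":0,"z":0,"hand":1},{"ax":0,"ay":0,"az":0,"x":0,"y":0,"z":0,"hand":1}]' >/dev/null
python3 -m inch '[{"ax":0,"ay":0,"az":0,"x":0,"y":0,"z":0,"hand":1},{"ax":0,"ay":0,"az":0,"x":0,"y":0,"z":0,"hand":1},{"ax":0,"ay":0,"az":0,"x":0,"y":0,"z":0,"hand":1}]' >/dev/null
python3 -c "
from h import *
togo(3,.114)"
```

```text
t 6.37 tip [ 0.5402 -0.0948  0.1274] F [ 0.4 -0.4 -0.7] open 0.001
togo mm [-0.6 13.4 -0.2] caseoff mm x,y [-0.2  0.6]
turn 1 [-0.     0.001  0.   ]
turn -1 [ 1.000e-03 -3.141e+00  1.000e-03]
```

```bash
python3 -m inch '[{"ax":0,"ay":0,"az":0,"x":-0.5,"y":5,"z":0,"hand":1},{"ax":0,"ay":0,"az":0,"x":0,"y":5,"z":0,"hand":1},{"ax":0,"ay":0,"az":0,"x":0,"y":3,"z":0,"hand":1},{"ax":0,"ay":0,"az":0,"x":0,"y":0,"z":0,"hand":1},{"ax":0,"ay":0,"az":0,"x":0,"y":0,"z":0,"hand":1}]' | grep -E 'eef|force'
python3 -m inch '[{"ax":0,"ay":0,"az":0,"x":0,"y":1,"z":0,"hand":1},{"ax":0,"ay":0,"az":0,"x":0,"y":0,"z":0,"hand":1}]' | grep -E 'eef|force'
python3 -m inch '[{"ax":0,"ay":0,"az":0,"x":0,"y":0.7,"z":0,"hand":1},{"ax":0,"ay":0,"az":0,"x":0,"y":0,"z":0,"hand":1}]'  | grep -E 'eef|force'
python3 -m inch '[{"ax":0,"ay":0,"az":0,"x":0,"y":0.7,"z":0,"hand":1},{"ax":0,"ay":0,"az":0,"x":0,"y":0,"z":0,"hand":1}]'  | grep -E 'eef|force'
python3 -m inch '[{"ax":0,"ay":0,"az":0,"x":0,"y":0.7,"z":0,"hand":1},{"ax":0,"ay":0,"az":0,"x":0,"y":0,"z":0,"hand":1}]'  | grep -E 'eef|force'
```

```text
eef_pos: [0.5399, -0.0957, 0.1251]
contact_force: [-0.1, -0.1, 0.3]
eef_pos: [0.5402, -0.0961, 0.1247]
contact_force: [0.7, -0.7, 0.1]
eef_pos: [0.5403, -0.0961, 0.1241]
contact_force: [0.1, -0.3, 0.4]
eef_pos: [0.5403, -0.0962, 0.1237]
contact_force: [-0.5, 0.2, 1.1]
eef_pos: [0.5402, -0.0962, 0.123]
contact_force: [-0.8, 0.4, 2.9]
```

```bash
python3 -m inch '[{"ax":0,"ay":0,"az":0,"x":0,"y":0.7,"z":0,"hand":1},{"ax":0,"ay":0,"az":0,"x":0,"y":0,"z":0,"hand":1}]'  | grep -E 'eef|force'
python3 -m inch '[{"ax":0,"ay":0,"az":0,"x":0,"y":0.6,"z":0,"hand":1},{"ax":0,"ay":0,"az":0,"x":0,"y":0,"z":0,"hand":1}]'  | grep -E 'eef|force'
```

```text
eef_pos: [0.5403, -0.0962, 0.123]
contact_force: [-3.1, 1.4, 6.5]
eef_pos: [0.5403, -0.0962, 0.1229]
contact_force: [-4.5, 0.8, 9.8]
```

Lid 3 is blocked too: 0.123, 9.8 N. That leaves lid 4, which I still test gently.

```bash
python3 -m inch '[{"ax":0,"ay":0,"az":0,"x":0,"y":-17,"z":0,"hand":1},{"ax":0,"ay":0,"az":0,"x":-26,"y":0,"z":0,"hand":1},{"ax":0,"ay":0,"az":0,"x":-27,"y":0,"z":0,"hand":1},{"ax":0,"ay":0,"az":0,"x":-26,"y":0,"z":0,"hand":1},{"ax":0,"ay":0,"az":0,"x":0,"y":0,"z":0,"hand":1}]' >/dev/null
python3 -m inch '[{"ax":0,"ay":0,"az":0,"x":0,"y":0,"z":0,"hand":1},{"ax":0,"ay":0,"az":0,"x":0,"y":0,"z":0,"hand":1},{"ax":0,"ay":0,"az":0,"x":0,"y":0,"z":0,"hand":1}]' >/dev/null
python3 -c "
from h import *
togo(4,.114)"
```

```text
t 8.45 tip [ 0.5281 -0.1733  0.1269] F [ 0.4 -0.1  0.1] open -0.0
togo mm [-1.1 12.9 -0.3] caseoff mm x,y [-0.3  1.1]
turn 1 [-0.001  0.001  0.001]
turn -1 [ 1.000e-03 -3.141e+00  1.000e-03]
```

```bash
python3 -m inch '[{"ax":0,"ay":0,"az":0,"x":-0.9,"y":5,"z":0,"hand":1},{"ax":0,"ay":0,"az":0,"x":0,"y":5,"z":0,"hand":1},{"ax":0,"ay":0,"az":0,"x":0,"y":3,"z":0,"hand":1},{"ax":0,"ay":0,"az":0,"x":0,"y":0,"z":0,"hand":1},{"ax":0,"ay":0,"az":0,"x":0,"y":0,"z":0,"hand":1}]' | grep -E 'eef|force'
python3 -m inch '[{"ax":0,"ay":0,"az":0,"x":0,"y":1,"z":0,"hand":1},{"ax":0,"ay":0,"az":0,"x":0,"y":0,"z":0,"hand":1}]' | grep -E 'eef|force'
python3 -m inch '[{"ax":0,"ay":0,"az":0,"x":0,"y":1,"z":0,"hand":1},{"ax":0,"ay":0,"az":0,"x":0,"y":0,"z":0,"hand":1}]'  | grep -E 'eef|force'
python3 -m inch '[{"ax":0,"ay":0,"az":0,"x":0,"y":1,"z":0,"hand":1},{"ax":0,"ay":0,"az":0,"x":0,"y":0,"z":0,"hand":1}]'  | grep -E 'eef|force'
python3 -m inch '[{"ax":0,"ay":0,"az":0,"x":0,"y":0.7,"z":0,"hand":1},{"ax":0,"ay":0,"az":0,"x":0,"y":0,"z":0,"hand":1}]'  | grep -E 'eef|force'
python3 -m inch '[{"ax":0,"ay":0,"az":0,"x":0,"y":0.7,"z":0,"hand":1},{"ax":0,"ay":0,"az":0,"x":0,"y":0,"z":0,"hand":1}]'  | grep -E 'eef|force'
```

```text
eef_pos: [0.5279, -0.1747, 0.1248]
contact_force: [-0.3, -0.6, -0.4]
eef_pos: [0.5281, -0.175, 0.1242]
contact_force: [0.2, -0.2, -0.2]
eef_pos: [0.5282, -0.1752, 0.1235]
contact_force: [-0.4, 0.1, 0.2]
eef_pos: [0.5282, -0.1752, 0.1226]
contact_force: [-1.4, 0.2, 2.2]
eef_pos: [0.5282, -0.1752, 0.1218]
contact_force: [-0.9, 0.0, 2.9]
eef_pos: [0.5282, -0.1752, 0.121]
contact_force: [-1.0, 1.1, 2.9]
```

Lid 4 gives way at a steady 2.9 N, so it's the free one. Push it down in stages, watching the force.

```bash
for k in 1; do python3 -m inch '[{"ax":0,"ay":0,"az":0,"x":0,"y":3,"z":0,"hand":1},{"ax":0,"ay":0,"az":0,"x":0,"y":3,"z":0,"hand":1},{"ax":0,"ay":0,"az":0,"x":0,"y":3,"z":0,"hand":1},{"ax":0,"ay":0,"az":0,"x":0,"y":3,"z":0,"hand":1},{"ax":0,"ay":0,"az":0,"x":0,"y":0,"z":0,"hand":1}]' | grep -E 'eef|force'; done
python3 -m inch '[{"ax":0,"ay":0,"az":0,"x":0,"y":3,"z":0,"hand":1},{"ax":0,"ay":0,"az":0,"x":0,"y":3,"z":0,"hand":1},{"ax":0,"ay":0,"az":0,"x":0,"y":3,"z":0,"hand":1},{"ax":0,"ay":0,"az":0,"x":0,"y":3,"z":0,"hand":1},{"ax":0,"ay":0,"az":0,"x":0,"y":0,"z":0,"hand":1}]' | grep -E 'eef|force'
python3 -c "
from h import *
togo(4,.069)"
```

```text
eef_pos: [0.528, -0.1751, 0.1082]
contact_force: [0.8, -0.3, 0.5]
eef_pos: [0.5273, -0.1748, 0.0957]
contact_force: [-0.3, 0.2, 0.4]
t 10.53 tip [ 0.5273 -0.1748  0.0847] F [-0.3  0.2  0.4] open -0.002
togo mm [ 0.4 15.7 -1. ] caseoff mm x,y [-0.9 -0.5]
turn 1 [-0.002 -0.     0.001]
turn -1 [-1.000e-03  3.141e+00 -4.000e-03]
```

```bash
python3 -m inch '[{"ax":0,"ay":0,"az":0,"x":0,"y":3,"z":-0.9,"hand":1},{"ax":0,"ay":0,"az":0,"x":0,"y":3,"z":0,"hand":1},{"ax":0,"ay":0,"az":0,"x":0,"y":3,"z":0,"hand":1},{"ax":0,"ay":0,"az":0,"x":0,"y":0,"z":0,"hand":1}]' | grep -E 'eef|force'
python3 -m inch '[{"ax":0,"ay":0,"az":0,"x":0,"y":2,"z":0,"hand":1},{"ax":0,"ay":0,"az":0,"x":0,"y":2,"z":0,"hand":1},{"ax":0,"ay":0,"az":0,"x":0,"y":2,"z":0,"hand":1},{"ax":0,"ay":0,"az":0,"x":0,"y":0,"z":0,"hand":1},{"ax":0,"ay":0,"az":0,"x":0,"y":0,"z":0,"hand":1}]' | grep -E 'eef|force'
python3 -c "
from h import *
togo(4,.069)
c=read_camera('scene');u,v=205,185;cv2.imwrite('pics/b1.png',cv2.resize(c['img'][v-60:v+60,u-80:u+80,::-1],(640,480),interpolation=2))"
```

```text
eef_pos: [0.5284, -0.1749, 0.0869]
contact_force: [0.9, -0.9, -0.0]
eef_pos: [0.5287, -0.175, 0.0814]
contact_force: [0.1, -0.1, 0.3]
t 11.28 tip [ 0.5287 -0.175   0.0704] F [ 0.1 -0.1  0.3] open 0.0
togo mm [0.5 1.4 0.5] caseoff mm x,y [ 0.5 -0.5]
turn 1 [-0.001 -0.     0.   ]
turn -1 [-0.000e+00  3.141e+00 -1.000e-03]
```

View pics/b1.png

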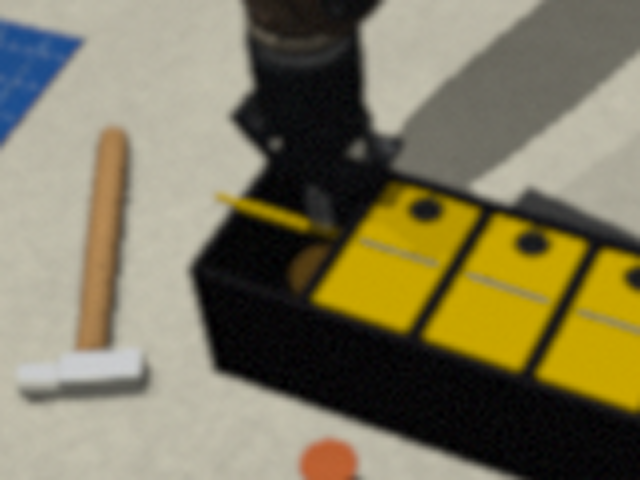

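Lid 4 is tipped open and seen edge-on at crop (275,210). The other lids are flat. I'll push a few mm more for margin, then withdraw.

```bash
python3 -m inch '[{"ax":0,"ay":0,"az":0,"x":0,"y":2,"z":0,"hand":1},{"ax":0,"ay":0,"az":0,"x":0,"y":2,"z":0,"hand":1},{"ax":0,"ay":0,"az":0,"x":0,"y":0,"z":0,"hand":1}]' | grep -E 'eef|force'
python3 -m inch '[{"ax":0,"ay":0,"az":0,"x":0,"y":1,"z":0,"hand":1},{"ax":0,"ay":0,"az":0,"x":0,"y":0,"z":0,"hand":1}]' | grep -E 'eef|force'
```

```text
eef_pos: [0.5288, -0.1752, 0.0775]
contact_force: [0.5, 0.1, -0.2]
eef_pos: [0.529, -0.1752, 0.0768]
contact_force: [-0.2, 0.6, 0.8]
```

Tip at 0.066, 47 mm below the shut top, with no load. I withdraw straight up, back away, and check.

```bash
python3 -m inch '[{"ax":0,"ay":0,"az":0,"x":0,"y":-10,"z":0,"hand":1},{"ax":0,"ay":0,"az":0,"x":0,"y":-20,"z":0,"hand":1},{"ax":0,"ay":0,"az":0,"x":0,"y":-30,"z":0,"hand":1},{"ax":0,"ay":0,"az":0,"x":0,"y":-35,"z":0,"hand":1},{"ax":0,"ay":0,"az":0,"x":0,"y":-35,"z":0,"hand":1}]' | grep -E 'eef|force'
python3 -m inch '[{"ax":0,"ay":0,"az":0,"x":-35,"y":0,"z":0,"hand":1},{"ax":0,"ay":0,"az":0,"x":-35,"y":0,"z":0,"hand":1},{"ax":0,"ay":0,"az":0,"x":-35,"y":0,"z":0,"hand":1},{"ax":0,"ay":0,"az":0,"x":-35,"y":0,"z":0,"hand":1},{"ax":0,"ay":0,"az":0,"x":-35,"y":0,"z":0,"hand":1}]' | grep -E 'eef|force'
python3 -m inch '[{"ax":0,"ay":0,"az":0,"x":-35,"y":0,"z":0,"hand":1},{"ax":0,"ay":0,"az":0,"x":-35,"y":0,"z":0,"hand":1},{"ax":0,"ay":0,"az":0,"x":0,"y":0,"z":0,"hand":1},{"ax":0,"ay":0,"az":0,"x":0,"y":0,"z":0,"hand":1}]' | grep -E 'eef|force'
python3 -c "
from h import *
o=[]
for n,(u,v) in dict(top=(330,185),scene=(215,190)).items():
    c=read_camera(n);cv2.imwrite(f'pics/{n}9.png',c['img'][:,:,::-1]);o.append(cv2.resize(c['img'][v-75:v+75,u-100:u+100,::-1],(400,300),interpolation=2))
    a=cv2.imread(f'pics/{n}0.png');d=cv2.absdiff(a,c['img'][:,:,::-1].copy()).max(2)
    k,_=cv2.findContours(cv2.morphologyEx((d>40).astype(np.uint8),cv2.MORPH_OPEN,np.ones((3,3))),0,2);print(n,[cv2.boundingRect(q) for q in k if cv2.contourArea(q)>25])
    hsv=cv2.cvtColor(c['img'],cv2.COLOR_RGB2HSV);m=cv2.inRange(hsv,(20,100,60),(35,255,255))
    for q in cv2.findContours(m,0,1)[0]:
        if cv2.contourArea(q)>25:print(n,cv2.contourArea(q),cv2.boxPoints(cv2.minAreaRect(q)).round(0).tolist())
cv2.imwrite('pics/c1.png',np.hstack(o))"
```

```text
eef_pos: [0.5284, -0.1749, 0.2082]
contact_force: [0.7, -0.4, 0.1]
eef_pos: [0.5022, -0.3496, 0.2078]
contact_force: [0.8, -0.4, 0.0]
eef_pos: [0.4912, -0.4191, 0.2072]
contact_force: [0.4, 0.4, -0.1]
top [(0, 373, 21, 11), (183, 218, 280, 166), (404, 200, 108, 184), (325, 155, 41, 60)]
top 1245.5 [[322.0, 204.0], [329.0, 161.0], [367.0, 167.0], [360.0, 210.0]]
top 1796.5 [[284.0, 204.0], [293.0, 148.0], [325.0, 153.0], [317.0, 209.0]]
top 31.0 [[204.0, 182.0], [210.0, 147.0], [212.0, 147.0], [206.0, 182.0]]
top 1784.0 [[247.0, 198.0], [255.0, 142.0], [288.0, 147.0], [279.0, 203.0]]
top 1763.0 [[209.0, 192.0], [218.0, 136.0], [250.0, 141.0], [241.0, 198.0]]
scene [(177, 162, 42, 37), (127, 105, 211, 69), (312, 84, 183, 77), (497, 62, 15, 34), (276, 47, 7, 17), (88, 47, 51, 79), (313, 35, 43, 60), (347, 19, 9, 10), (325, 15, 7, 10), (95, 11, 79, 35)]
scene 322.0 [[464.0, 282.0], [511.0, 279.0], [511.0, 288.0], [464.0, 291.0]]
scene 85.5 [[288.0, 227.0], [299.0, 203.0], [303.0, 204.0], [293.0, 229.0]]
scene 1009.5 [[258.0, 219.0], [276.0, 182.0], [301.0, 195.0], [283.0, 231.0]]
scene 953.5 [[229.0, 209.0], [249.0, 172.0], [273.0, 185.0], [253.0, 222.0]]
scene 86.5 [[179.0, 175.0], [180.0, 170.0], [209.0, 180.0], [208.0, 184.0]]
scene 909.5 [[201.0, 199.0], [224.0, 163.0], [246.0, 177.0], [224.0, 213.0]]
scene 1535.5 [[139.0, 47.0], [141.0, 11.0], [203.0, 15.0], [201.0, 51.0]]
scene 3590.0 [[-0.0, 0.0], [73.0, 0.0], [73.0, 67.0], [0.0, 67.0]]
```

View pics/c1.png

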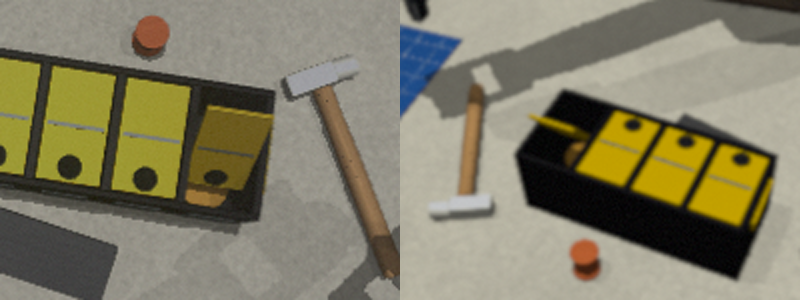

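The top view shows lid 4 tipped: far edge around crop (240,110), dot at crop (215,177), others flat. I'll convert those pixels to an angle before handing in, since 45° must be well passed.

```bash
python3 -c "
from h import *
c=read_camera('top');k,d=K(c);T=np.linalg.inv(np.array(c['T']))
g=cv2.cvtColor(c['img'],cv2.COLOR_RGB2HSV);m=cv2.inRange(g,(20,100,60),(35,255,255))
m[:,:322]=0
hs=[q for q in cv2.findContours(m,2,1)[0] if 30<cv2.contourArea(q)<200];print([ (cv2.boundingRect(q),np.round(cv2.minAreaRect(q)[0],1)) for q in hs])
q=max(cv2.findContours(m,0,1)[0],key=cv2.contourArea);print('poly',cv2.approxPolyDP(q,3,True).reshape(-1,2).tolist())
pv=np.r_[P[3]+.044*ex,.11]
for th in (0,.7,.8,.85,.9,.95,1.0,1.05,1.15):
    C,S=np.cos(th),np.sin(th);w=[pv+np.r_[ex*(a*C-.003*S),a*S+.003*C]+np.r_[ey*b,0] for a,b in((-.044,0),(.06,.034),(.06,-.034))]
    print(th,cv2.projectPoints(np.array(w),T[:3,:3],T[:3,3],k,d)[0].reshape(-1,2).round(1).tolist())
"
```

```text
[((328, 182, 29, 8), array([342.1, 185.4]))]
poly [[334, 162], [324, 202], [335, 203], [331, 197], [339, 194], [344, 198], [337, 203], [350, 204], [365, 178], [366, 167]]
0 [[339.9, 204.9], [330.4, 153.9], [362.2, 158.8]]
0.7 [[337.6, 201.8], [333.0, 158.3], [366.2, 163.4]]
0.8 [[337.4, 200.6], [333.2, 160.1], [366.5, 165.2]]
0.85 [[337.3, 200.0], [333.2, 161.0], [366.7, 166.2]]
0.9 [[337.3, 199.3], [333.2, 162.1], [366.8, 167.2]]
0.95 [[337.2, 198.6], [333.2, 163.2], [366.9, 168.3]]
1.0 [[337.2, 197.9], [333.2, 164.3], [366.9, 169.5]]
1.05 [[337.2, 197.1], [333.2, 165.5], [367.0, 170.7]]
1.15 [[337.2, 195.5], [333.1, 168.0], [367.0, 173.2]]
```

```bash
python3 -c "
from plant import *
print(get_state()['time'],sign_off())"
```

```text
the job is handed in; nothing more can be done
13.0667 None
```

Lid 4 is the one with room beneath it. It is pushed open to about 0.9–0.95 rad (roughly 52–54°), and I handed the job in at 13.1 s of the 42 s allowed.

- **Feeling the lids:** I pressed the dots in order with the shut fingertips. Lids 1, 2 and 3 each gave about 1 mm and then went solid at 8–10 N, so I stopped there. Lid 4 kept moving at about 2.9 N.
- **Opening lid 4:** I pushed at its dot until the fingertip was 47 mm below the shut top, then lifted straight out and moved clear.
- **Last checks:** In the top picture, lid 4's far corners match 0.9 rad and its dot matches about 0.95 rad. The scene view, with the lid nearly edge-on, agrees. The other lids look shut, and the wrist force away from contact reads about zero.
- **Not fully checked:** The mallet, spool and phone looked unmoved in the final crops, but I did not measure them. The cup was outside those crops. Comparing the first and last pictures flagged an area in front of the case that takes in the phone. I took that to be the arm's shadow, since nothing touched the phone.

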